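# Open the sample tub and hold up the tube carrier

## Robot

A 6-joint arm with a two-finger parallel gripper is mounted at the origin on the work surface. World frame = base frame: x ahead of the robot, y to its left, z up, the work surface at z = 0. Lengths are in m, angles in degrees, forces in N, time in s.
With the tool pointing down it reaches from about 0.4 to 0.825 m from the base axis. Payload 7 kg.
Tool frame: the origin (TCP) lies on the centre line of the jaws, within the pads' length; the fingertips stand 11 mm ahead of it and the grasp point (between the pads) lies 8 mm behind it; z points along the fingers, y is the direction in which the jaws open and shut (so a half turn about z gives the same grasp; the last joint's range is limited). The gripper opens to 88 mm and grips with 3 to 60 N. Pads are 19 mm wide; open, the fingers measure 130 mm over their backs; the gripper's body (78 mm by 193 mm) begins 47 mm behind the grasp point.
Start: joints at [85.72, 20.546, 0.682, 0, -70.136, -16.507], TCP at [0.24, 0.631, 0.238] pointing down, gripper open.
Joint ranges: [-176.03, 176.03], [-82.01, 121.73], [-58.28, 71.71], [-173.87, 95.51], [-174.79, -0.11], [-173.66, 173.66]. Speed limits (degrees/s): [136.94, 136.94, 172.46, 180, 180, 180].

## Interface

Orientations are given as [roll, pitch, yaw] about the fixed x, y, z axes, in that order (R = Rz(yaw) Ry(pitch) Rx(roll)).
In Python, from plant import ctrl, cams, order gives the robot as it stands.
- The arm moves only by the tool jog_arm, never from a script. Its argument "motion" is a list of rows, each an object with "offset": the shift along the tool's x, y, z in mm, a list of three; "roll": the turn about the tool's z in rad; "hand": the finger opening in mm, from 0 to 87.6. A call has 1 to 20 rows; each row is the pose to reach, as a shift and turn from the pose commanded when the call began, along the tool's axes at that moment; what a row does not reach only later rows make up. A row lasts 1/12 s, in which the tool goes at most 41.7 mm and 7.16 degrees, less where a joint would pass 70% of its speed; a pose out of reach is approached as far as the arm can. A call with a gripper value outside its range is refused whole. The fingers move at their own pace and stop on an object; the grip force is fixed at half the most. Time passes only in rows, so rows that repeat a pose let the fingers close. It gives the time, the measured TCP pose, the force and the opening at its end, in the units of the state.
- ctrl.get_obs(): the state, without advancing time (a new reading comes with each control period).
- cams.snapshot(name): name is "scene" or "top"; returns a dict with "img" (400x640x3 uint8, red, green, blue), "K" (3x3 intrinsics, pixels), "D" ([k1, k2, p1, p2, k3] as OpenCV has them; the pictures are not rectified), "cam_to_world" (4x4, takes a point from camera to world coordinates). Camera axes: x right, y down, z forward; pixel columns grow to the right and rows downward; lengths in m; the calibration is good to about 2 mm. A picture is of the moment at which its call begins. There is no depth.
- order.close_job(): hands the job in, once; it reports no verdict.
The state is a dict: "clock": time; "joint_pos": joint angles; "qvel": joint speeds; "tau": joint torques, N m; "tool_pos": TCP position; "orientation": TCP orientation; "force": force on the tool from outside, world axes, zero at the start; "moment": the same for the moment, N m; "opening": finger opening in m.
Only numpy, scipy, OpenCV 4.12 (cv2) and the standard library are available. Lean on these libraries where they do the work, as an engineer would, in place of code of your own. Each camera call takes 0.05 s, during which the arm holds its last target. There are 200 camera calls.

## Task

Tip the red lid of the yellow tub up by its white tab, with the opposite edge still resting on the rim, then lift it off, set it down (do not drop it) the right way up and flat in the steel tray, and let go of it. Then take the tube carrier by its blue bar, lift it until it is well clear of the tub's rim, and finish while still holding it there above the tub, still and level, with all four tubes in it. Leave the other things on the bench where they are.

Things in the scene. Friction and masses are not known exactly. Their poses are not given: they have to be found in the camera images.
- tub: Yellow rectangular tub, open on top under its lid, fixed to the bench; 170 (its x) x 130 (its y) x 135 mm high, walls and floor 5 mm. Origin: centre of the underside; z up; its +x points roughly away from the robot (within about 30 degrees).
- lid: Loose red lid on the tub's rim, 174 (its x) x 134 x 4 mm, 100 to 170 g; 5 mm deep strips underneath sit inside the rim with 4 mm play. Origin: centre of the plate's underside, on the rim 135 mm above the bench; +x to the tab edge. White tab on top: 36 mm along x, 12 mm thick (y), 34 mm above the plate. Tips freely about its -x edge. On a flat floor it stands on the strips, origin 5 mm up.
- lid_tab (a point): Middle of the white tab's grip zone, 62 mm along the lid's +x and 26 mm above the plate's underside (top of the tab: 38 mm above the underside).
- lid_back (a point): Middle of the lid's edge farthest from the tab, at the plate's underside (87 mm along the lid's -x).
- carrier: White tube carrier, loose on the tub's floor (5 mm above the bench), 116 (its x) x 80 (its y) x 120 mm, 180 to 350 g with tubes. Blue lifting bar 14 x 14 mm along its y, 68 mm free between its uprights, middle 113 mm above the origin. Origin: centre of the underside. Stands within 15 mm and 0.12 rad of the tub's middle and direction, hidden by the lid at first.
- carrier_bar (a point): Middle of the carrier's blue lifting bar (17 mm below the tub's rim at first).
- tray: Shallow open steel tray, fixed to the bench; 240 (its x) x 190 (its y) mm, 14 mm high, walls and floor 5 mm. Origin: centre of the underside; +x roughly away from the robot.
- tube0: Capped glass tube with red cap, 14 mm across the cap, 75 mm long, standing loose in a socket of the carrier. Origin: centre of the underside, 4 mm above the carrier's underside; z up. Its top is 79 mm above the carrier's underside.
- tube1: Capped glass tube with blue cap, 14 mm across the cap, 75 mm long, standing loose in a socket of the carrier. Origin: centre of the underside, 4 mm above the carrier's underside; z up. Its top is 79 mm above the carrier's underside.
- tube2: Capped glass tube with green cap, 14 mm across the cap, 75 mm long, standing loose in a socket of the carrier. Origin: centre of the underside, 4 mm above the carrier's underside; z up. Its top is 79 mm above the carrier's underside.
- tube3: Capped glass tube with yellow cap, 14 mm across the cap, 75 mm long, standing loose in a socket of the carrier. Origin: centre of the underside, 4 mm above the carrier's underside; z up. Its top is 79 mm above the carrier's underside.
- wash_bottle: Bystander, loose: white squeeze bottle, 66 mm across, 185 mm high with its red spout. Origin: centre of the underside.
- jar: Bystander, loose: jar with red cap, 60 mm across, 75 mm high. Origin: centre of the underside.
- tip_box: Bystander, loose: yellow box with clear cover, 87 x 122 x 68 mm. Origin: centre of the underside.
- carton: Bystander, loose: white and green carton, 100 x 140 x 90 mm. Origin: centre of the underside.
- pipette: Bystander, loose: pipette lying flat along its x, about 225 mm long, 34 mm wide, 22 mm high. Origin: near its middle, at the underside.
- timer: Bystander, loose: black bench timer, 60 x 60 x 23 mm. Origin: centre of the underside.
Mind the look-alikes: they are no part of the job. Of the things like the lid, leave any that is purple; of the rest the larger one is meant.

How it is judged (in metres and radians):
On the way, in this order (a step that is already met when the one before it is completed fails the run):
1. the lid is tipped up at its tab (over 7 degrees) while its opposite edge is still at the rim (angle between lid's own z axis and vertical above 0.12 rad and z of lid_back in the frame of tub below 0.148 m and z of lid_tab in the frame of tub above 0.147 m and x of lid_back in the frame of tub below -0.07 m and contact force between the fingers and lid above 0.3 N), for 0.1 s.
2. the lid is lowered into the tray while still gripped, not dropped (z of lid in the frame of tray below 0.03 m and contact force between the fingers and lid above 0.3 N and x of lid in the frame of tray between -0.05 and 0.05 m and y of lid in the frame of tray between -0.05 and 0.05 m), for 0.05 s.
3. the lid lies flat in the tray, the right way up, let go (x of lid in the frame of tray between -0.05 and 0.05 m and y of lid in the frame of tray between -0.05 and 0.05 m and z of lid in the frame of tray below 0.02 m and angle between lid's own z axis and vertical below 0.08 rad and contact force between the fingers and lid below 0.05 N and linear speed of lid below 0.02 m/s), for 0.2 s.
At the end, for the whole second after the job is handed in: Carrier held at rest over the tub: underside 15 mm or more above the rim, within 50 mm of the tub's middle, tilt under 0.10 rad, not touching the tub, four tubes in it; lid released, flat (0.08 rad), right way up in the tray, within 50 mm of its middle each way (all of step 3 and z of carrier in the frame of tub above 0.15 m and horizontal distance between carrier and tub below 0.05 m and angle between carrier's own z axis and vertical below 0.1 rad and contact force between the fingers and carrier above 1 N and contact force between carrier and tub below 0.05 N and linear speed of carrier below 0.02 m/s and angular speed of carrier below 0.6 rad/s and distance between each of tube0, tube1, tube2, tube3 and carrier below 0.06 m); the arm keeps its last pose, push and grip.
It fails at once if another thing on the bench is moved over 20 mm (distance of any of wash_bottle, jar, tip_box, carton, pipette, timer from where it was at the start of the episode above 0.02 m).
It fails at once if the carrier is tipped over 0.35 rad (angle between carrier's own z axis and vertical above 0.35 rad).
It also fails if it takes over 64 s, if anything falls off the work surface, if the arm or the gripper's body presses on something with over 40 N, if the wrist force passes 120 N, or if a joint passes its speed limit or range.

## Working session

There is one attempt and no reset: what is moved stays moved. The work goes in short steps, Python scripts to look and compute and a tool call to move; the robot and the scene stay as the last step left them, time stands still between calls to the robot, and variables do not carry over. Pictures are saved under pics/ and viewed, about 8 in all and at most 12, crops included, and the job is handed in when it is done.

Besides the shell and the picture viewer there is one more tool, called after "Emit:" by a JSON object that holds its "method" and its "body", one argument or row to a line. jog_arm: Moves the arm, as the interface text tells. Its arguments: {"type":"object","properties":{"motion":{"type":"array"}},"required":["motion"]}

```bash
mkdir -p pics; cat > h.py <<'E'
import numpy as np, cv2
from plant import ctrl, cams, order
def snap(n,tag):
    s=cams.snapshot(n); cv2.imwrite(f'pics/{tag}.png',s['img'][:,:,::-1]); np.savez(f'pics/{tag}.npz',**{k:np.array(v) for k,v in s.items()}); return s
def load(tag): return dict(np.load(f'pics/{tag}.npz'))
def px2w(s,uv,z):
    p=cv2.undistortPoints(np.array(uv,float).reshape(-1,1,2),s['K'],np.array(s['D'])).reshape(-1,2)
    T=np.array(s['cam_to_world']); d=np.c_[p,np.ones(len(p))]@T[:3,:3].T; o=T[:3,3]
    return o+d*((np.array(z)-o[2])/d[:,2])[:,None]
def w2px(s,P):
    T=np.linalg.inv(s['cam_to_world']); r=cv2.Rodrigues(T[:3,:3])[0]
    return cv2.projectPoints(np.array(P,float).reshape(-1,3),r,T[:3,3],s['K'],np.array(s['D']))[0].reshape(-1,2)
def crop(tag,x0,y0,x1,y1,f,out):
    im=cv2.imread(f'pics/{tag}.png')[y0:y1,x0:x1]; cv2.imwrite(f'pics/{out}.png',cv2.resize(im,None,fx=f,fy=f,interpolation=cv2.INTER_CUBIC))
E
python3 - <<'E'
from h import *
a=snap('scene','s0');b=snap('top','t0')
cv2.imwrite('pics/both.png',cv2.resize(np.vstack([a['img'],b['img']])[:,:,::-1],(480,600)))
print(np.array(a['cam_to_world']).round(2),np.array(b['cam_to_world']).round(2),ctrl.get_obs())
E
```

```text
[[-0.12  0.82 -0.55  1.04]
 [ 0.99  0.1  -0.07  0.09]
 [ 0.   -0.56 -0.83  1.  ]
 [ 0.    0.    0.    1.  ]] [[ 0.   -1.    0.09  0.34]
 [-1.   -0.    0.01 -0.  ]
 [-0.01 -0.09 -1.    1.64]
 [ 0.    0.    0.    1.  ]] {'clock': 0.1, 'joint_pos': array([ 8.57202671e+01,  2.05872948e+01,  6.37949035e-01, -1.68639910e-02,
       -7.01364551e+01, -1.65090489e+01]), 'qvel': array([-0.00693229, -0.16566133,  0.20575377,  0.06763425,  0.06390533,
       -0.00211796]), 'tau': array([-2.18770117e-03, -5.84161091e+01,  2.93751186e+01,  7.01554924e+00,
        1.02102119e-02, -5.45111766e-05]), 'tool_pos': array([0.23942864, 0.63064656, 0.23671137]), 'orientation': array([ 1.79913231e+02, -9.18342391e-03, -2.07945167e+01]), 'force': array([ 0.18126831, -0.03496593,  0.39173809]), 'moment': array([-0.03647399,  0.07765035, -0.04851303]), 'opening': 0.08825451914189952}
```

View pics/t0.png

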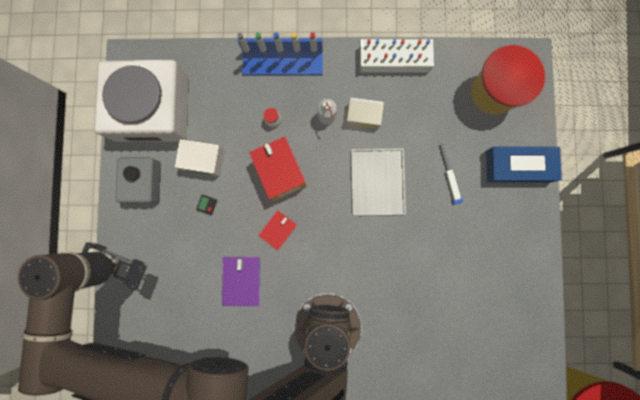

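View pics/s0.png

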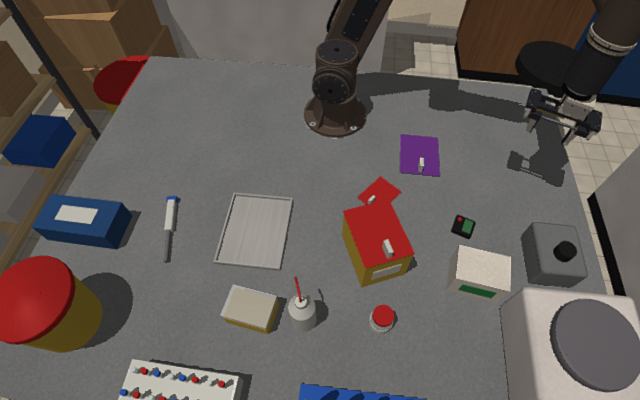

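The top view shows three lid-like things: a purple one at (240,281), a small red one lying on the bench at (278,230), and a larger red one on the yellow tub at (276,168). The one on the tub fits, being red, the larger, and on the yellow tub. The tray is at (378,182), with the wash bottle (327,112) and jar (271,118) just beyond the tub. I'll confirm this in an enlarged crop.

```bash
python3 - <<'E'
from h import *
crop('t0',235,90,335,250,4,'ct'); crop('s0',335,170,425,290,5,'cs')
a=cv2.imread('pics/ct.png');b=cv2.imread('pics/cs.png');b=cv2.resize(b,None,fx=600/640*600/600,fy=1);
h=max(a.shape[0],b.shape[0]);
a=a[:600];b=cv2.imread('pics/cs.png')
cv2.imwrite('pics/c.png',np.hstack([a,b[:, :400]]))
E
```

```text
(no output)
```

View pics/c.png

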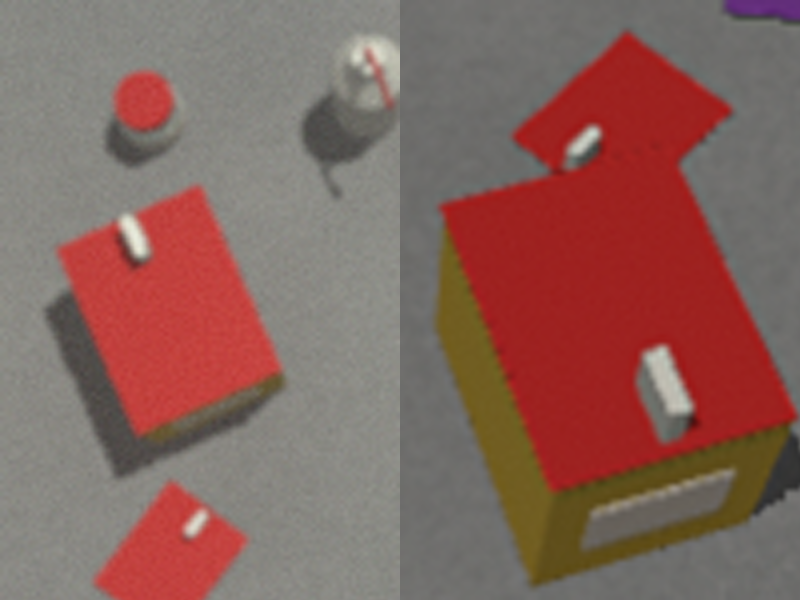

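The crop confirms the red lid on the yellow tub, with the white tab at the far edge (crop (133,240), full picture about (268,150)). The small red lid lies apart on the bench.

```bash
python3 - <<'E'
from h import *
t=load('t0');s=load('s0')
c=(np.array([[57,248],[203,186],[281,372],[138,432]])+.5)/4-.5+[235,90]
P=px2w(t,c,.139);print(P.round(4))
e=lambda i,j:np.linalg.norm(P[i]-P[j]);print('widths',e(0,1),e(2,3),'len',e(0,3),e(1,2))
C=P.mean(0);d=(P[0]+P[1]-P[2]-P[3]);print('C',C,'yaw',np.degrees(np.arctan2(d[1],d[0])))
cs=(np.array([[42,207],[155,492],[396,415]])+.5)/5-.5+[335,170]
print('scene',px2w(s,cs,.139).round(4))
y=np.arctan2(d[1],d[0]);print('tab pred',C[:2]+.062*np.array([np.cos(y),np.sin(y)]))
print('tab top px top',px2w(t,(np.array([[125,222]])+.5)/4-.5+[235,90],.173),
 'scene tabtop mid', px2w(s,(np.array([[267,380]])+.5)/5-.5+[335,170],.173))
T=px2w(t,[[351,149],[403.5,149],[405,215],[352,215]],.014);print('tray',T.round(4),T.mean(0))
for n,p,z in [('bottle',(327,105),.17),('jar',(271,115),.075),('small',(278,230),.01)]: print(n,px2w(t,[p],z))
T=px2w(s,[[230,194],[293,198],[279,268],[215,263]],.014);print('tray s',T.round(4),T.mean(0))
E
```

```text
[[0.6089 0.266  0.139 ]
 [0.6619 0.1431 0.139 ]
 [0.5038 0.0761 0.139 ]
 [0.4534 0.1953 0.139 ]]
widths 0.1337988445805348 0.1294156339234513 len 0.17082603460628473 0.17164087461072497
C [0.55701037 0.17012352 0.139     ] yaw 23.690067932872882
scene [[0.5065 0.0748 0.139 ]
 [0.6628 0.1459 0.139 ]
 [0.6069 0.2636 0.139 ]]
tab pred [0.61378577 0.19503444]
tab top px top [[0.62458309 0.2039007  0.173     ]] scene tabtop mid [[0.61273554 0.19418122 0.173     ]]
tray [[ 0.6406 -0.0846  0.014 ]
 [ 0.6408 -0.2759  0.014 ]
 [ 0.4005 -0.2778  0.014 ]
 [ 0.4003 -0.0873  0.014 ]] [ 0.5205403  -0.18141247  0.014     ]
bottle [[0.76061328 0.00236184 0.17      ]]
jar [[0.75164011 0.20124329 0.075     ]]
small [[0.3459774  0.17895376 0.01      ]]
tray s [[ 0.4103 -0.2898  0.014 ]
 [ 0.4005 -0.0885  0.014 ]
 [ 0.6378 -0.0872  0.014 ]
 [ 0.6463 -0.2703  0.014 ]] [ 0.52371934 -0.18392788  0.014     ]
```

Emit:
{"method": "jog_arm", "body": {
  "motion": [
    {"offset": [504, 275, -15], "roll": -0.782, "hand": 50},
    {"offset": [504, 275, -15], "roll": -0.782, "hand": 50},
    {"offset": [504, 275, -15], "roll": -0.782, "hand": 50},
    {"offset": [504, 275, -15], "roll": -0.782, "hand": 50},
    {"offset": [504, 275, -15], "roll": -0.782, "hand": 50},
    {"offset": [504, 275, -15], "roll": -0.782, "hand": 50},
    {"offset": [504, 275, -15], "roll": -0.782, "hand": 50},
    {"offset": [504, 275, -15], "roll": -0.782, "hand": 50},
    {"offset": [504, 275, -15], "roll": -0.782, "hand": 50},
    {"offset": [504, 275, -15], "roll": -0.782, "hand": 50},
    {"offset": [504, 275, -15], "roll": -0.782, "hand": 50},
    {"offset": [504, 275, -15], "roll": -0.782, "hand": 50},
    {"offset": [504, 275, -15], "roll": -0.782, "hand": 50},
    {"offset": [504, 275, -15], "roll": -0.782, "hand": 50},
    {"offset": [504, 275, -15], "roll": -0.782, "hand": 50},
    {"offset": [504, 275, -15], "roll": -0.782, "hand": 50},
    {"offset": [504, 275, -15], "roll": -0.782, "hand": 50},
    {"offset": [504, 275, -15], "roll": -0.782, "hand": 50},
    {"offset": [504, 275, -15], "roll": -0.782, "hand": 50}
  ]
}}

```text
clock: 1.68
tool_pos: [0.6125, 0.1961, 0.2526]
orientation: [-180.0, -0.0, 24.1]
force: [-0.6, 0.2, 0.3]
opening: 0.0496
```

Emit:
{"method": "jog_arm", "body": {
  "motion": [
    {"offset": [1, 1, 40], "roll": 0, "hand": 50},
    {"offset": [1, 1, 70], "roll": 0, "hand": 50},
    {"offset": [1, 1, 85], "roll": 0, "hand": 50},
    {"offset": [1, 1, 95], "roll": 0, "hand": 50},
    {"offset": [1, 1, 95], "roll": 0, "hand": 50}
  ]
}}

```text
clock: 2.1
tool_pos: [0.6131, 0.1949, 0.1555]
orientation: [180.0, 0.2, 24.1]
force: [-0.3, 0.1, 0.2]
opening: 0.0497
```

```bash
python3 - <<'E'
from h import *
s=snap('scene','s1'); crop('s1',320,130,460,290,3.75,'s1c'); print(ctrl.get_obs()['tool_pos'])
E
```

```text
[0.61407763 0.19516941 0.15731757]
```

View pics/s1c.png

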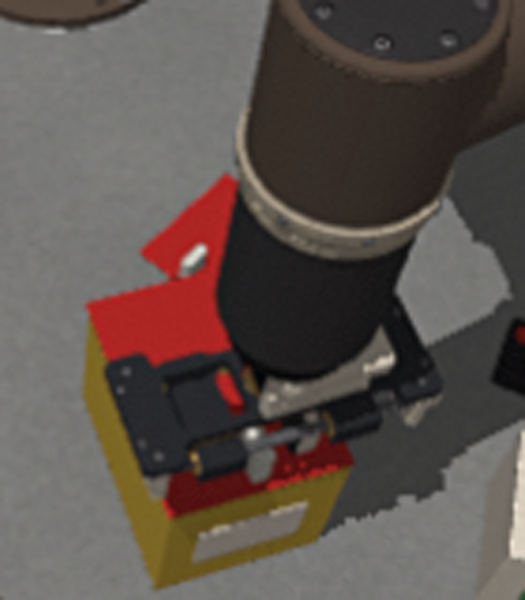

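The fingers (crop (262,465) and (305,430)) stand over the lid's far edge, and the gripper hides the tab between them. I'm closing now; the opening should stop near 12 mm.

Emit:
{"method": "jog_arm", "body": {
  "motion": [
    {"offset": [0, 0, 0], "roll": 0, "hand": 0},
    {"offset": [0, 0, 0], "roll": 0, "hand": 0},
    {"offset": [0, 0, 0], "roll": 0, "hand": 0},
    {"offset": [0, 0, 0], "roll": 0, "hand": 0},
    {"offset": [0, 0, 0], "roll": 0, "hand": 0},
    {"offset": [0, 0, 0], "roll": 0, "hand": 0}
  ]
}}

```text
clock: 2.65
tool_pos: [0.6146, 0.1946, 0.158]
orientation: [-180.0, -0.0, 24.0]
force: [0.4, -0.4, 0.3]
opening: 0.0157
```

Emit:
{"method": "jog_arm", "body": {
  "motion": [
    {"offset": [0, 0, 0], "roll": 0, "hand": 0},
    {"offset": [0, 0, 0], "roll": 0, "hand": 0},
    {"offset": [0, 0, 0], "roll": 0, "hand": 0}
  ]
}}

```text
clock: 2.9
tool_pos: [0.6146, 0.1947, 0.1579]
orientation: [-180.0, -0.0, 24.0]
force: [-2.0, 0.9, 3.2]
opening: 0.0117
```

Gripped: the opening is 11.7 mm. I'll lift slowly along an arc about the back edge, moving back slightly.

Emit:
{"method": "jog_arm", "body": {
  "motion": [
    {"offset": [0, 0, -2], "roll": 0, "hand": 0},
    {"offset": [0, 0, -4], "roll": 0, "hand": 0},
    {"offset": [-1, 0, -6], "roll": 0, "hand": 0},
    {"offset": [-1, 0, -8], "roll": 0, "hand": 0},
    {"offset": [-1, 0, -10], "roll": 0, "hand": 0},
    {"offset": [-1, 0, -10], "roll": 0, "hand": 0}
  ]
}}

```text
clock: 3.4
tool_pos: [0.6138, 0.1942, 0.1681]
orientation: [180.0, -0.0, 24.0]
force: [-0.5, 0.6, -0.8]
opening: 0.0122
```

```bash
python3 - <<'E'
from h import *
s=snap('scene','s2'); crop('s2',320,190,420,290,6,'s2c'); o=ctrl.get_obs(); print(o['tool_pos'],o['force'],o['moment'])
E
```

```text
[0.61367659 0.1942063  0.16783028] [-0.79271328 -0.4357374  -1.18917264] [ 0.00413819 -0.02215582 -0.0068935 ]
```

View pics/s2c.png

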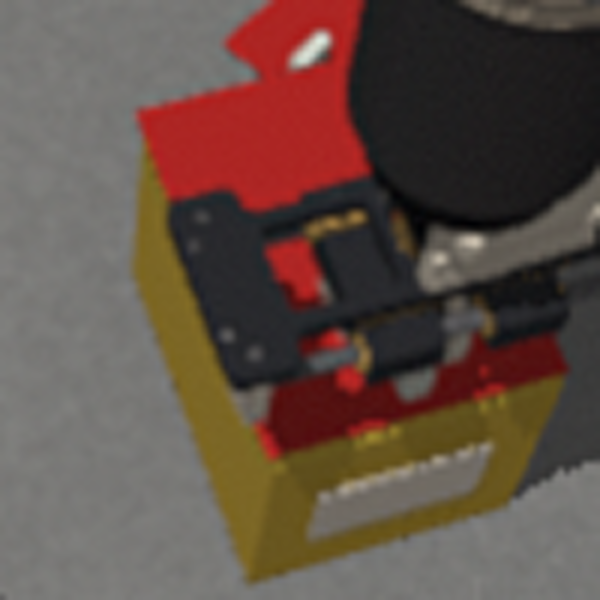

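```bash
cat >> h.py <<'E'
def R(y,p):  # yaw, tip (tab up positive) rad
    c,s=np.cos(y),np.sin(y); return np.array([[c,-s,0],[s,c,0],[0,0,1]])@np.array([[np.cos(p),0,-np.sin(p)],[0,1,0],[np.sin(p),0,np.cos(p)]])
def corners(C,y,p): return np.array(C)+np.array([[.087,.067,.004],[.087,-.067,.004],[-.087,-.067,.004],[-.087,.067,.004]])@R(y,p).T
E
python3 - <<'E'
from h import *
s=load('s0');y=np.radians(24);C0=np.array([.557,.170,.135])
print(w2px(s,corners(C0,y,0)).round(1))
print('level10',w2px(s,corners(C0+[0,0,.01],y,0)).round(1))
p=.01/.149;B=C0-R(y,0)@[.087,0,0]
print('tip',w2px(s,corners(B+R(y,p)@[.087,0,0],y,p)).round(1))
E
```

```text
[[415.  253.6]
 [364.9 268.3]
 [342.5 210.4]
 [388.9 198.3]]
level10 [[415.8 251.8]
 [365.2 266.6]
 [342.7 208.4]
 [389.4 196.3]]
tip [[415.8 251.3]
 [365.2 266.1]
 [342.5 210.3]
 [388.8 198.2]]
```

The back corner moved up 3 px with the lift, so the lid rose level, held stiffly in the pads. I'll set it back down and take only the tab's outer top corner, so that it can pivot in the grip.

Emit:
{"method": "jog_arm", "body": {
  "motion": [
    {"offset": [1, 0, 4], "roll": 0, "hand": 0},
    {"offset": [1, 0, 8], "roll": 0, "hand": 0},
    {"offset": [1, 0, 10], "roll": 0, "hand": 0},
    {"offset": [1, 0, 10], "roll": 0, "hand": 0},
    {"offset": [1, 0, 10], "roll": 0, "hand": 30},
    {"offset": [1, 0, 10], "roll": 0, "hand": 30},
    {"offset": [1, 0, 10], "roll": 0, "hand": 30},
    {"offset": [23, 0, -9], "roll": 0, "hand": 30},
    {"offset": [23, 0, -9], "roll": 0, "hand": 30},
    {"offset": [23, 0, -9], "roll": 0, "hand": 0},
    {"offset": [23, 0, -9], "roll": 0, "hand": 0},
    {"offset": [23, 0, -9], "roll": 0, "hand": 0},
    {"offset": [23, 0, -9], "roll": 0, "hand": 0},
    {"offset": [23, 0, -9], "roll": 0, "hand": 0},
    {"offset": [23, 0, -9], "roll": 0, "hand": 0}
  ]
}}

```text
clock: 4.7
tool_pos: [0.6341, 0.2033, 0.1762]
orientation: [-180.0, 0.1, 24.0]
force: [0.2, 0.7, -1.2]
opening: 0.011
```

Emit:
{"method": "jog_arm", "body": {
  "motion": [
    {"offset": [0, 0, 0], "roll": 0, "hand": 0},
    {"offset": [0, 0, 0], "roll": 0, "hand": 0},
    {"offset": [-1, 0, -4], "roll": 0, "hand": 0},
    {"offset": [-2, 0, -8], "roll": 0, "hand": 0},
    {"offset": [-3, 0, -12], "roll": 0, "hand": 0},
    {"offset": [-3, 0, -12], "roll": 0, "hand": 0}
  ]
}}

```text
clock: 5.2
tool_pos: [0.6323, 0.2025, 0.19]
orientation: [-180.0, -0.1, 24.0]
force: [0.2, -0.8, -0.8]
opening: 0.0107
```

```bash
python3 - <<'E'
from h import *
s=snap('scene','s3'); crop('s3',320,190,420,290,6,'s3c'); o=ctrl.get_obs(); print(o['tool_pos'],o['force'],o['moment'],o['opening'])
E
```

```text
[0.63214931 0.20249978 0.18952408] [-0.37032101  0.43105823 -1.19825222] [-0.03569096 -0.12520413  0.0054643 ] 0.010837461370094649
```

View pics/s3c.png

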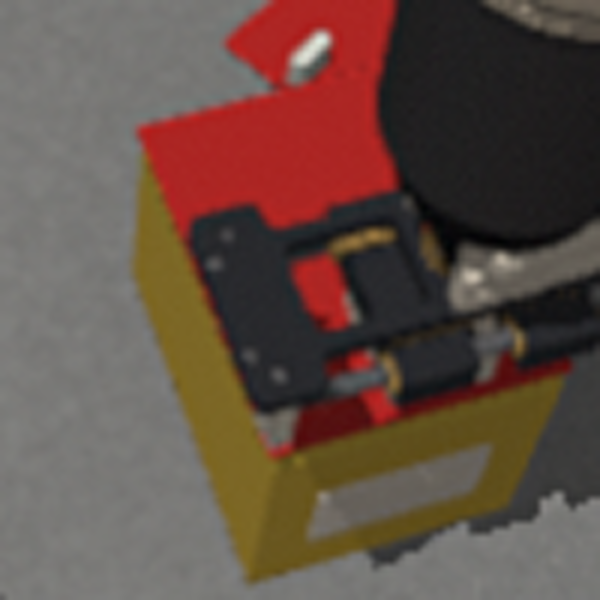

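The back corner is still at its starting row (full picture about y=211.5) while the front has risen about 2 px, so it pivots now. I'll tip further.

Emit:
{"method": "jog_arm", "body": {
  "motion": [
    {"offset": [-1, 0, -4], "roll": 0, "hand": 0},
    {"offset": [-2, 0, -8], "roll": 0, "hand": 0},
    {"offset": [-3, 0, -12], "roll": 0, "hand": 0},
    {"offset": [-4, 0, -16], "roll": 0, "hand": 0},
    {"offset": [-4, 0, -16], "roll": 0, "hand": 0},
    {"offset": [-4, 0, -16], "roll": 0, "hand": 0}
  ]
}}

```text
clock: 5.75
tool_pos: [0.6283, 0.2008, 0.205]
orientation: [-180.0, -0.0, 24.0]
force: [-0.5, -0.0, -2.2]
opening: 0.0112
```

```bash
python3 - <<'E'
from h import *
s=snap('scene','s4'); crop('s4',320,190,420,290,6,'s4c'); o=ctrl.get_obs(); print(o['tool_pos'],o['force'],o['moment'],o['opening'])
y=np.radians(24);C0=np.array([.557,.170,.135]);B=C0-R(y,0)@[.087,0,0]
for p in(0,.1,.14,.18):print(p,w2px(s,corners(B+R(y,p)@[.087,0,0],y,p)).round(1)[:3].tolist())
E
```

```text
[0.62813144 0.20071764 0.20465314] [-0.66853894 -0.16859292 -1.64618488] [-0.03666213 -0.15874279 -0.03287661] 0.010728302134203933
0 [[415.0, 253.6], [364.9, 268.3], [342.5, 210.4]]
0.1 [[416.2, 250.1], [365.3, 264.9], [342.5, 210.3]]
0.14 [[416.6, 248.5], [365.4, 263.4], [342.5, 210.2]]
0.18 [[416.9, 246.8], [365.5, 261.7], [342.4, 210.2]]
```

View pics/s4c.png

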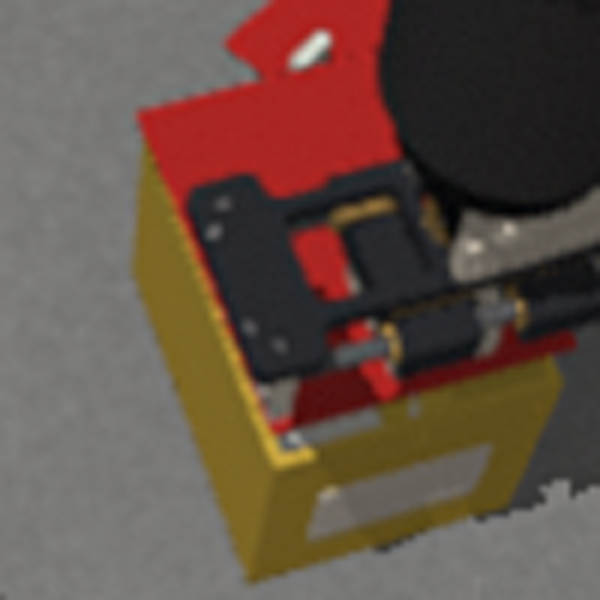

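The back corner has now risen about 2.7 px (roughly 13 mm) and the tilt is only about 0.115 rad: the grip held again. I'll use brisk up/down moves so that inertia tips it further, then bring the back edge to the rim.

Emit:
{"method": "jog_arm", "body": {
  "motion": [
    {"offset": [0, 0, -40], "roll": 0, "hand": 0},
    {"offset": [0, 0, -40], "roll": 0, "hand": 0},
    {"offset": [0, 0, 0], "roll": 0, "hand": 0},
    {"offset": [0, 0, -40], "roll": 0, "hand": 0},
    {"offset": [0, 0, -40], "roll": 0, "hand": 0},
    {"offset": [0, 0, -2], "roll": 0, "hand": 0},
    {"offset": [0, 0, -2], "roll": 0, "hand": 0},
    {"offset": [0, 0, -2], "roll": 0, "hand": 0}
  ]
}}

```text
clock: 6.47
tool_pos: [0.6271, 0.2, 0.2053]
orientation: [180.0, 0.2, 24.0]
force: [0.4, -0.4, -0.5]
opening: 0.0117
```

```bash
python3 - <<'E'
from h import *
s=snap('scene','s5'); crop('s5',320,190,420,290,6,'s5c'); o=ctrl.get_obs(); print(o['tool_pos'],o['force'],o['moment'],o['opening'])
E
```

```text
[0.62803859 0.20033023 0.20684107] [ 0.17665339 -0.26971359  0.02434337] [-0.2195934   0.10348141 -0.01218127] 0.011352568570267972
```

View pics/s5c.png

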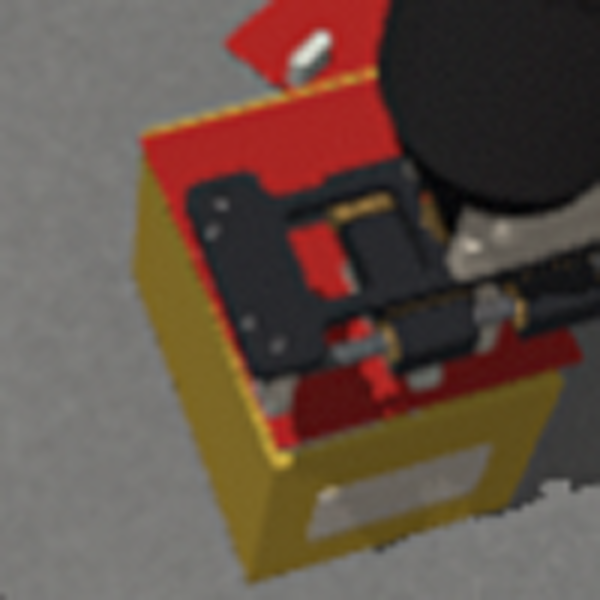

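```bash
python3 - <<'E'
from h import *
from scipy.optimize import least_squares as L
s=load('s5');y=np.radians(24)
s0=load('s0'); ref=np.array([[396,415],[155,492],[42,207]]);ref=(ref+.5)/5-.5+[335,170]
off=ref-w2px(s0,corners([.557,.170,.135],y,0))[:3]
for tag,uv in (('s3',[[572,370],[275,458],[138,130]]),('s4',[[576,345],[270,430],[138,112]]),('s5',[[581,356],[285,450],[141,138]])):
    uv=(np.array(uv)+.5)/6-.5+[320,190]-off
    def f(q):
        B=np.array([.557,.170,.135])+R(y,0)@[q[0]-.087,0,0]+[0,0,q[1]]
        return (w2px(s,corners(B+R(y,q[2])@[.087,0,0],y,q[2]))[:3]-uv).ravel()
    r=L(f,[0,0,.05],x_scale=[.01,.01,.1]);print(tag,'shift,h,tilt',r.x.round(4),'res',r.fun.round(1))
E
```

```text
s3 shift,h,tilt [ 0.     -0.0017  0.0626] res [-0.5 -0.5  0.4  0.4  0.4  0. ]
s4 shift,h,tilt [-0.0043  0.0066  0.1013] res [-0.8 -0.7  1.1  0.6 -0.  -0. ]
s5 shift,h,tilt [ 0.0052 -0.0008  0.1554] res [-0.1 -0.  -0.2 -0.   0.4 -0. ]
```

The fit for the last picture gives a tilt of 0.155 rad with the back edge at rim height (−1 mm), still held, which meets step 1. I'll hold it with a slight lift for a moment, then lower it flat and open, so I can regrip on the middle of the tab and carry it level.

Emit:
{"method": "jog_arm", "body": {
  "motion": [
    {"offset": [0, 0, -2], "roll": 0, "hand": 0},
    {"offset": [0, 0, -3], "roll": 0, "hand": 0},
    {"offset": [0, 0, -3], "roll": 0, "hand": 0},
    {"offset": [0, 0, -3], "roll": 0, "hand": 0},
    {"offset": [0, 0, 0], "roll": 0, "hand": 0},
    {"offset": [1, 0, 8], "roll": 0, "hand": 0},
    {"offset": [2, 0, 16], "roll": 0, "hand": 0},
    {"offset": [3, 0, 24], "roll": 0, "hand": 0},
    {"offset": [4, 0, 30], "roll": 0, "hand": 0},
    {"offset": [4, 0, 30], "roll": 0, "hand": 0}
  ]
}}

```text
clock: 7.35
tool_pos: [0.6317, 0.2022, 0.1758]
orientation: [180.0, 0.1, 24.0]
force: [2.2, -0.0, 3.1]
opening: 0.0116
```

Emit:
{"method": "jog_arm", "body": {
  "motion": [
    {"offset": [0, 0, 0], "roll": 0, "hand": 30},
    {"offset": [0, 0, 0], "roll": 0, "hand": 30},
    {"offset": [0, 0, 0], "roll": 0, "hand": 30},
    {"offset": [0, 0, 0], "roll": 0, "hand": 40},
    {"offset": [0, 0, -30], "roll": 0, "hand": 40},
    {"offset": [0, 0, -65], "roll": 0, "hand": 40},
    {"offset": [70, 0, -80], "roll": 0, "hand": 40},
    {"offset": [70, 0, -80], "roll": 0, "hand": 40},
    {"offset": [70, 0, -80], "roll": 0, "hand": 40}
  ]
}}

```text
clock: 8.1
tool_pos: [0.6995, 0.2324, 0.257]
orientation: [180.0, -0.1, 24.0]
force: [-1.7, 0.1, -1.2]
opening: 0.0402
```

```bash
python3 - <<'E'
from h import *
s=snap('scene','s6'); crop('s6',320,180,430,290,5,'s6c');t=snap('top','t6'); crop('t6',235,90,335,210,5,'t6c')
a=cv2.imread('pics/s6c.png')[:550,:400];b=cv2.imread('pics/t6c.png')[:550,:400]; cv2.imwrite('pics/v6.png',np.hstack([a,b])); print(ctrl.get_obs()['tool_pos'])
E
```

```text
[0.69612666 0.23100635 0.25522709]
```

View pics/v6.png

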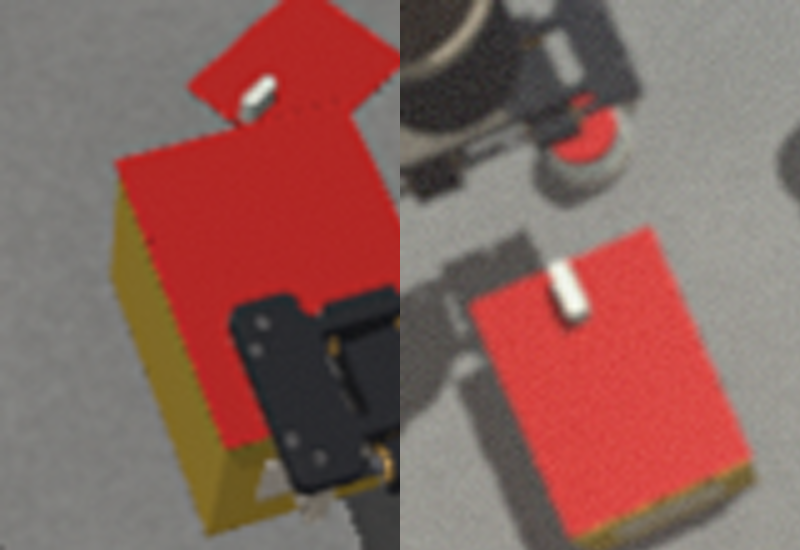

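The lid lies flat on the rim, with the tab at right-crop (168,292), close to where it began. I'll regrip on the tab's middle and lift it clear.

Emit:
{"method": "jog_arm", "body": {
  "motion": [
    {"offset": [-40, 0, 0], "roll": 0, "hand": 40},
    {"offset": [-80, 0, 0], "roll": 0, "hand": 40},
    {"offset": [-92, 0, 10], "roll": 0, "hand": 40},
    {"offset": [-92, 0, 50], "roll": 0, "hand": 40},
    {"offset": [-92, 0, 80], "roll": 0, "hand": 40},
    {"offset": [-92, 0, 95], "roll": 0, "hand": 40},
    {"offset": [-92, 0, 101], "roll": 0, "hand": 40},
    {"offset": [-92, 0, 101], "roll": 0, "hand": 40},
    {"offset": [-92, 0, 101], "roll": 0, "hand": 0},
    {"offset": [-92, 0, 101], "roll": 0, "hand": 0},
    {"offset": [-92, 0, 101], "roll": 0, "hand": 0},
    {"offset": [-92, 0, 101], "roll": 0, "hand": 0},
    {"offset": [-92, 0, 101], "roll": 0, "hand": 0},
    {"offset": [-92, 0, 101], "roll": 0, "hand": 0},
    {"offset": [-92, 0, 101], "roll": 0, "hand": 0},
    {"offset": [-92, 0, 101], "roll": 0, "hand": 0}
  ]
}}

```text
clock: 9.53
tool_pos: [0.612, 0.1935, 0.1563]
orientation: [180.0, -0.1, 24.0]
force: [-2.5, 0.5, 6.3]
opening: 0.012
```

Emit:
{"method": "jog_arm", "body": {
  "motion": [
    {"offset": [0, 0, 0], "roll": 0, "hand": 0},
    {"offset": [0, 0, -6], "roll": 0, "hand": 0},
    {"offset": [0, 0, -12], "roll": 0, "hand": 0},
    {"offset": [0, 0, -20], "roll": 0, "hand": 0},
    {"offset": [0, 0, -30], "roll": 0, "hand": 0},
    {"offset": [0, 0, -40], "roll": 0, "hand": 0},
    {"offset": [0, 0, -50], "roll": 0, "hand": 0},
    {"offset": [0, 0, -60], "roll": 0, "hand": 0},
    {"offset": [0, 0, -70], "roll": 0, "hand": 0},
    {"offset": [0, 0, -80], "roll": 0, "hand": 0},
    {"offset": [0, 0, -80], "roll": 0, "hand": 0},
    {"offset": [0, 0, -80], "roll": 0, "hand": 0}
  ]
}}

```text
clock: 10.53
tool_pos: [0.6119, 0.1935, 0.2363]
orientation: [-180.0, -0.1, 24.0]
force: [-0.5, -0.3, -2.0]
opening: 0.012
```

Emit:
{"method": "jog_arm", "body": {
  "motion": [
    {"offset": [-3, 5, 0], "roll": 0.006, "hand": 0},
    {"offset": [-9, 17, 0], "roll": 0.02, "hand": 0},
    {"offset": [-18, 33, 0], "roll": 0.042, "hand": 0},
    {"offset": [-29, 53, 0], "roll": 0.067, "hand": 0},
    {"offset": [-40, 73, 0], "roll": 0.092, "hand": 0},
    {"offset": [-51, 93, 0], "roll": 0.118, "hand": 0},
    {"offset": [-62, 113, 0], "roll": 0.143, "hand": 0},
    {"offset": [-72, 133, 0], "roll": 0.168, "hand": 0},
    {"offset": [-83, 153, 0], "roll": 0.193, "hand": 0},
    {"offset": [-94, 173, 0], "roll": 0.218, "hand": 0},
    {"offset": [-105, 193, 0], "roll": 0.244, "hand": 0},
    {"offset": [-116, 213, 0], "roll": 0.269, "hand": 0},
    {"offset": [-127, 233, 0], "roll": 0.294, "hand": 0},
    {"offset": [-138, 253, 0], "roll": 0.319, "hand": 0},
    {"offset": [-149, 273, 0], "roll": 0.345, "hand": 0},
    {"offset": [-160, 293, 0], "roll": 0.37, "hand": 0},
    {"offset": [-169, 310, 0], "roll": 0.392, "hand": 0},
    {"offset": [-176, 323, 0], "roll": 0.408, "hand": 0},
    {"offset": [-180, 332, 0], "roll": 0.419, "hand": 0},
    {"offset": [-180, 332, 0], "roll": 0.419, "hand": 0}
  ]
}}

```text
clock: 12.2
tool_pos: [0.5813, -0.1858, 0.2352]
orientation: [180.0, 0.1, -0.2]
force: [-0.2, -0.5, -2.0]
opening: 0.0119
```

```bash
python3 - <<'E'
from h import *
s=snap('scene','s7');t=snap('top','t7'); crop('s7',190,140,390,290,3.5,'s7c'); print(ctrl.get_obs()['tool_pos'],ctrl.get_obs()['opening'])
E
```

```text
[ 0.58184426 -0.18391911  0.23531848] 0.011796529825806602
```

View pics/s7c.png

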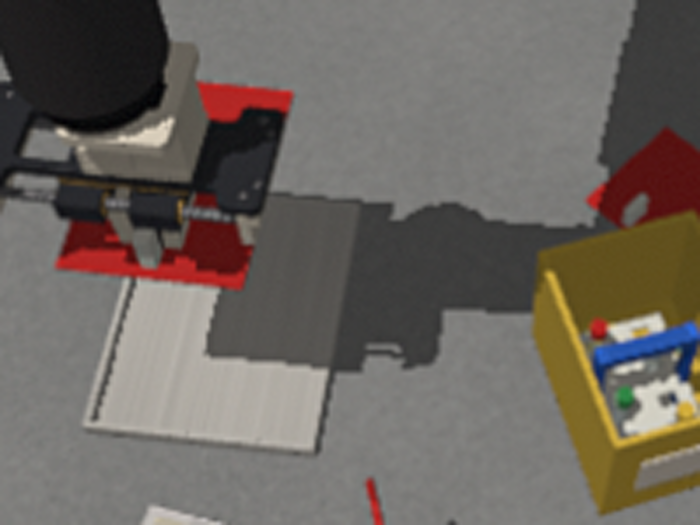

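The lid hangs level over the tray (front corners at crop (57,268) and (242,288)). The tub is open, with the carrier's blue bar visible at crop (645,345). I'm lowering the lid.

Emit:
{"method": "jog_arm", "body": {
  "motion": [
    {"offset": [0, 0, 10], "roll": 0, "hand": 0},
    {"offset": [0, 0, 30], "roll": 0, "hand": 0},
    {"offset": [0, 0, 50], "roll": 0, "hand": 0},
    {"offset": [0, 0, 70], "roll": 0, "hand": 0},
    {"offset": [0, 0, 90], "roll": 0, "hand": 0},
    {"offset": [0, 0, 110], "roll": 0, "hand": 0},
    {"offset": [0, 0, 130], "roll": 0, "hand": 0},
    {"offset": [0, 0, 150], "roll": 0, "hand": 0},
    {"offset": [0, 0, 165], "roll": 0, "hand": 0},
    {"offset": [0, 0, 178], "roll": 0, "hand": 0},
    {"offset": [0, 0, 186], "roll": 0, "hand": 0},
    {"offset": [0, 0, 192], "roll": 0, "hand": 0},
    {"offset": [0, 0, 196], "roll": 0, "hand": 0},
    {"offset": [0, 0, 199], "roll": 0, "hand": 0},
    {"offset": [0, 0, 202], "roll": 0, "hand": 0},
    {"offset": [0, 0, 204], "roll": 0, "hand": 0},
    {"offset": [0, 0, 204], "roll": 0, "hand": 0},
    {"offset": [0, 0, 204], "roll": 0, "hand": 0}
  ]
}}

```text
clock: 13.8
tool_pos: [0.5826, -0.1832, 0.0319]
orientation: [180.0, -0.0, 0.0]
force: [0.6, -0.2, -0.1]
opening: 0.0117
```

The weight has come off (force z −2.0 → −0.1). I'll release and rise.

Emit:
{"method": "jog_arm", "body": {
  "motion": [
    {"offset": [0, 0, 0], "roll": 0, "hand": 40},
    {"offset": [0, 0, 0], "roll": 0, "hand": 40},
    {"offset": [0, 0, 0], "roll": 0, "hand": 40},
    {"offset": [0, 0, 0], "roll": 0, "hand": 40},
    {"offset": [0, 0, 0], "roll": 0, "hand": 40},
    {"offset": [0, 0, -20], "roll": 0, "hand": 40},
    {"offset": [0, 0, -55], "roll": 0, "hand": 40},
    {"offset": [0, 0, -95], "roll": 0, "hand": 40},
    {"offset": [0, 0, -135], "roll": 0, "hand": 40},
    {"offset": [0, 0, -175], "roll": 0, "hand": 40},
    {"offset": [0, 0, -215], "roll": 0, "hand": 40},
    {"offset": [0, 0, -250], "roll": 0, "hand": 40},
    {"offset": [0, 0, -250], "roll": 0, "hand": 40}
  ]
}}

```text
clock: 14.88
tool_pos: [0.5854, -0.1842, 0.2906]
orientation: [179.8, -0.7, 0.1]
force: [1.3, -1.0, 1.4]
opening: 0.04
```

```bash
python3 - <<'E'
from h import *
s=snap('scene','s8');t=snap('top','t8'); crop('s8',205,160,425,300,3.6,'s8c'); crop('t8',240,120,420,225,4.4,'t8c'); print(ctrl.get_obs()['tool_pos'],ctrl.get_obs()['opening'])
a=cv2.imread('pics/s8c.png'); crop('s8',340,180,420,290,5,'q1'); crop('t8',245,130,325,240,5,'q2')
cv2.imwrite('pics/q.png',np.hstack([cv2.imread('pics/q1.png'),cv2.imread('pics/q2.png')]))
E
```

```text
[ 0.58308324 -0.18313778  0.28375544] 0.03986428811402782
```

View pics/q.png

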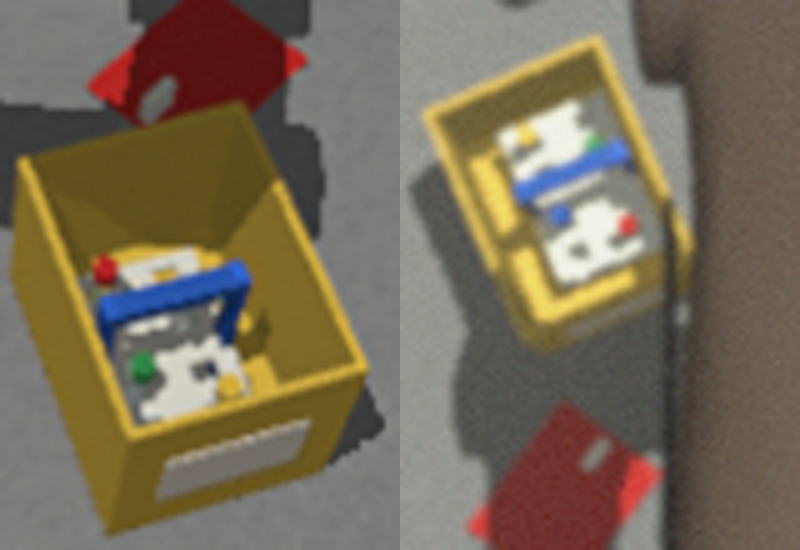

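The scene half shows all four caps (red, green, yellow, and blue behind the bar) and the bar from crop (105,300) to (243,268). In the top half the bar runs from (518,190) to (628,152). I'll compute the bar pose.

```bash
python3 - <<'E'
from h import *
t=load('t8');s=load('s8')
a=(np.array([[118,190],[228,152]])+.5)/5-.5+[245,130]
b=(np.array([[103,300],[243,268]])+.5)/5-.5+[340,180]
for S,u in((t,a),(s,b)):
    P=px2w(S,u,.125);d=P[0]-P[1];print(P.round(4),P.mean(0).round(4),'len',np.linalg.norm(d),'dir',np.degrees(np.arctan2(d[1],d[0]))%180)
# colour segmentation of bar in both
for S,n,(x0,y0,x1,y1) in((t,'t',(262,150,300,175)),(s,'s',(350,225,395,255))):
    im=S['img'].astype(int)[y0:y1,x0:x1]; m=(im[...,2]>im[...,0]+50)&(im[...,2]>im[...,1]+40)
    n_,l,st,c=cv2.connectedComponentsWithStats(m.astype(np.uint8)); 
    for i in range(1,n_):
        if st[i,4]>8:
            r=cv2.minAreaRect(np.argwhere(l==i)[:,::-1].astype(np.float32)); print(n,st[i],c[i]+[x0,y0],r,px2w(S,[c[i]+[x0,y0]],.122).round(4))
# lid in tray (red, scene)
im=s['img'].astype(int);m=(im[...,0]>100)&(im[...,1]<70)&(im[...,2]<70);m[:, :205]=0;m[:,305:]=0;m[:170]=0;m[290:]=0
r=cv2.minAreaRect(np.argwhere(m)[:,::-1].astype(np.float32));B=px2w(s,cv2.boxPoints(r),.014);print('lid',B.round(3),B.mean(0))
E
```

```text
[[0.5565 0.2017 0.125 ]
 [0.5825 0.1272 0.125 ]] [0.5695 0.1644 0.125 ] len 0.07889981208405072 dir 109.26152105409426
[[0.5792 0.1275 0.125 ]
 [0.5515 0.1992 0.125 ]] [0.5653 0.1634 0.125 ] len 0.07693510224154995 dir 111.1531538901656
t [ 6  8 23 13 92] [279.19565217 163.63043478] ((16.999998092651367, 14.000000953674316), (4.467523097991943, 23.352964401245117), 66.03750610351562) [[0.5705 0.1648 0.122 ]]
t [13 21  4  4 12] [276.5 172.5] ((14.500001907348633, 22.500001907348633), (2.8284268379211426, 2.8284268379211426), 45.0) [[0.5401 0.1736 0.122 ]]
s [ 10   7  30  16 196] [375.09183673 239.07142857] ((24.5, 14.5), (15.0, 29.0), 90.0) [[0.5714 0.1661 0.122 ]]
lid [[ 0.655 -0.25   0.014]
 [ 0.415 -0.25   0.014]
 [ 0.466  0.001  0.014]
 [ 0.692 -0.025  0.014]] [ 0.55716346 -0.13064234  0.014     ]
```

Emit:
{"method": "jog_arm", "body": {
  "motion": [
    {"offset": [-15, -347, 0], "roll": 1.213, "hand": 50},
    {"offset": [-15, -347, 0], "roll": 1.213, "hand": 50},
    {"offset": [-15, -347, 0], "roll": 1.213, "hand": 50},
    {"offset": [-15, -347, 0], "roll": 1.213, "hand": 50},
    {"offset": [-15, -347, 0], "roll": 1.213, "hand": 50},
    {"offset": [-15, -347, 0], "roll": 1.213, "hand": 50},
    {"offset": [-15, -347, 0], "roll": 1.213, "hand": 50},
    {"offset": [-15, -347, 0], "roll": 1.213, "hand": 50},
    {"offset": [-15, -347, 0], "roll": 1.213, "hand": 50},
    {"offset": [-15, -347, 0], "roll": 1.213, "hand": 50},
    {"offset": [-15, -347, 0], "roll": 1.213, "hand": 50},
    {"offset": [-15, -347, 0], "roll": 1.213, "hand": 50},
    {"offset": [-15, -347, 0], "roll": 1.213, "hand": 50},
    {"offset": [-15, -347, 0], "roll": 1.213, "hand": 50}
  ]
}}

```text
clock: 16.15
tool_pos: [0.5671, 0.1634, 0.2808]
orientation: [179.9, -0.0, -69.4]
force: [-0.1, 0.5, 0.7]
opening: 0.0499
```

```bash
python3 - <<'E'
from h import *
s=snap('scene','s9')
o=ctrl.get_obs();print(o['tool_pos'],o['orientation'],o['force'])
hsv=cv2.cvtColor(s['img'],cv2.COLOR_RGB2HSV);m=(((hsv[...,0]<8)|(hsv[...,0]>172))&(hsv[...,1]>150)&(hsv[...,2]>60)).astype(np.uint8)
m[:,:205]=0;m[:,310:]=0;m[:180]=0;m[285:]=0
n,l,st,c=cv2.connectedComponentsWithStats(m);i=1+st[1:,4].argmax();print(st[i])
r=cv2.approxPolyDP(cv2.convexHull(np.argwhere(l==i)[:,::-1].astype(np.float32)),4,True).reshape(-1,2)
P=px2w(s,r,.014);print(r,P.round(3),P.mean(0))
for z in(.014,):
  C=corners([.522,-.183,.010],0,0);print(w2px(s,C).round(1).tolist())
E
```

```text
[0.56727236 0.16325206 0.28105975] [ 1.79949827e+02 -1.10301589e-02 -6.94485765e+01] [-0.94276298  0.65666074  0.85128007]
[ 226  204   56   55 2135]
[[281. 208.]
 [270. 258.]
 [226. 253.]
 [240. 204.]] [[ 0.442 -0.119  0.014]
 [ 0.611 -0.118  0.014]
 [ 0.612 -0.247  0.014]
 [ 0.443 -0.249  0.014]] [ 0.52693483 -0.18331885  0.014     ]
[[271.0, 257.5], [225.4, 252.0], [240.2, 201.8], [282.3, 206.3]]
```

The lid is in the tray at (0.527, −0.183), a 169 × 130 mm flat outline at z = 14 mm. Now I'll descend on the bar and close.

Emit:
{"method": "jog_arm", "body": {
  "motion": [
    {"offset": [0, 0, 30], "roll": 0, "hand": 50},
    {"offset": [0, 0, 60], "roll": 0, "hand": 50},
    {"offset": [0, 0, 90], "roll": 0, "hand": 50},
    {"offset": [0, 0, 115], "roll": 0, "hand": 50},
    {"offset": [0, 0, 135], "roll": 0, "hand": 50},
    {"offset": [0, 0, 150], "roll": 0, "hand": 50},
    {"offset": [0, 0, 160], "roll": 0, "hand": 50},
    {"offset": [0, 0, 166], "roll": 0, "hand": 50},
    {"offset": [0, 0, 170], "roll": 0, "hand": 50},
    {"offset": [0, 0, 170], "roll": 0, "hand": 50}
  ]
}}

```text
clock: 17.03
tool_pos: [0.5675, 0.1636, 0.1114]
orientation: [180.0, -0.0, -69.5]
force: [-0.7, 0.2, -0.1]
opening: 0.0497
```

Emit:
{"method": "jog_arm", "body": {
  "motion": [
    {"offset": [0, 0, 0], "roll": 0, "hand": 40},
    {"offset": [0, 0, 0], "roll": 0, "hand": 30},
    {"offset": [0, 0, 0], "roll": 0, "hand": 25},
    {"offset": [0, 0, 0], "roll": 0, "hand": 20},
    {"offset": [0, 0, 0], "roll": 0, "hand": 15},
    {"offset": [0, 0, 0], "roll": 0, "hand": 10},
    {"offset": [0, 0, 0], "roll": 0, "hand": 0},
    {"offset": [0, 0, 0], "roll": 0, "hand": 0},
    {"offset": [0, 0, 0], "roll": 0, "hand": 0},
    {"offset": [0, 0, 0], "roll": 0, "hand": 0},
    {"offset": [0, 0, 0], "roll": 0, "hand": 0},
    {"offset": [0, 0, 0], "roll": 0, "hand": 0}
  ]
}}

```text
clock: 18.03
tool_pos: [0.5674, 0.1639, 0.1116]
orientation: [-180.0, 0.0, -69.5]
force: [0.1, 0.1, 0.7]
opening: 0.0139
```

The grip stopped at 13.9 mm, the bar's width. Lifting 175 mm smoothly.

Emit:
{"method": "jog_arm", "body": {
  "motion": [
    {"offset": [0, 0, -2], "roll": 0, "hand": 0},
    {"offset": [0, 0, -6], "roll": 0, "hand": 0},
    {"offset": [0, 0, -12], "roll": 0, "hand": 0},
    {"offset": [0, 0, -20], "roll": 0, "hand": 0},
    {"offset": [0, 0, -28], "roll": 0, "hand": 0},
    {"offset": [0, 0, -37], "roll": 0, "hand": 0},
    {"offset": [0, 0, -46], "roll": 0, "hand": 0},
    {"offset": [0, 0, -55], "roll": 0, "hand": 0},
    {"offset": [0, 0, -64], "roll": 0, "hand": 0},
    {"offset": [0, 0, -73], "roll": 0, "hand": 0},
    {"offset": [0, 0, -82], "roll": 0, "hand": 0},
    {"offset": [0, 0, -91], "roll": 0, "hand": 0},
    {"offset": [0, 0, -100], "roll": 0, "hand": 0},
    {"offset": [0, 0, -110], "roll": 0, "hand": 0},
    {"offset": [0, 0, -120], "roll": 0, "hand": 0},
    {"offset": [0, 0, -130], "roll": 0, "hand": 0},
    {"offset": [0, 0, -138], "roll": 0, "hand": 0},
    {"offset": [0, 0, -144], "roll": 0, "hand": 0},
    {"offset": [0, 0, -148], "roll": 0, "hand": 0},
    {"offset": [0, 0, -150], "roll": 0, "hand": 0}
  ]
}}

```text
clock: 19.7
tool_pos: [0.5675, 0.1639, 0.2622]
orientation: [-180.0, 0.0, -69.5]
force: [-0.4, -0.6, -2.7]
opening: 0.0136
```

Emit:
{"method": "jog_arm", "body": {
  "motion": [
    {"offset": [-3, -5, -4], "roll": 0, "hand": 0},
    {"offset": [-3, -8, -10], "roll": 0, "hand": 0},
    {"offset": [-3, -10, -17], "roll": 0, "hand": 0},
    {"offset": [-3, -10, -23], "roll": 0, "hand": 0},
    {"offset": [-3, -10, -26], "roll": 0, "hand": 0},
    {"offset": [-3, -10, -26], "roll": 0, "hand": 0},
    {"offset": [-3, -10, -26], "roll": 0, "hand": 0},
    {"offset": [-3, -10, -26], "roll": 0, "hand": 0},
    {"offset": [-3, -10, -26], "roll": 0, "hand": 0},
    {"offset": [-3, -10, -26], "roll": 0, "hand": 0},
    {"offset": [-3, -10, -26], "roll": 0, "hand": 0},
    {"offset": [-3, -10, -26], "roll": 0, "hand": 0}
  ]
}}

```text
clock: 20.7
tool_pos: [0.5756, 0.1701, 0.2874]
orientation: [180.0, -0.0, -69.5]
force: [0.0, -0.0, -1.8]
opening: 0.0139
```

```bash
python3 - <<'E'
from h import *
s=snap('scene','s10');crop('s10',200,140,440,300,3.33,'f'); o=ctrl.get_obs();print(o['tool_pos'],o['orientation'],o['force'],o['qvel'],o['opening'],o['clock'])
E
```

```text
[0.57567091 0.17013103 0.28748767] [ 1.79994236e+02  6.78975122e-04 -6.94907471e+01] [-0.21038729  0.60598911 -2.26765299] [ 0.04908542 -0.03911958  0.11458293 -0.05431165  0.01442479 -0.08691148] 0.013805646857701009 20.75
```

View pics/f.png

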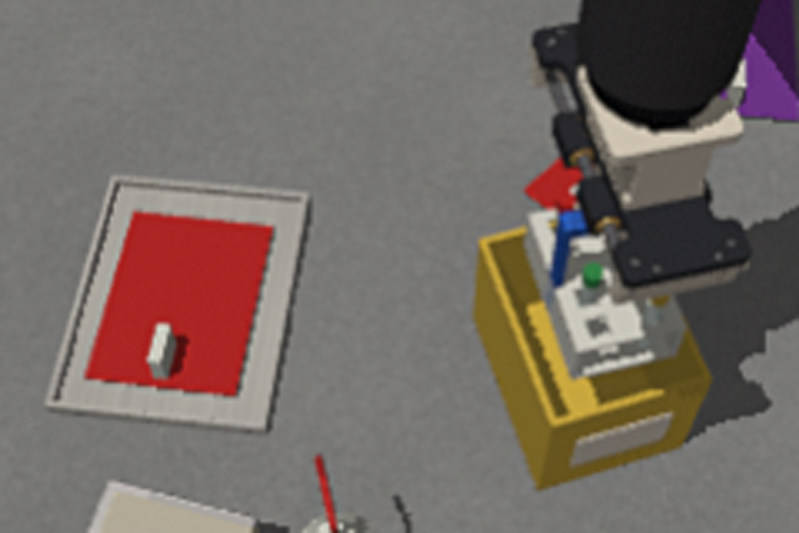

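The lid lies flat in the tray with its tab up (crop (160,350)). The carrier hangs level over the tub from the blue bar (crop (565,250)), with the green cap at (592,272) and the yellow at (660,300); the gripper hides the other two. It is still, held at 13.8 mm, so I'm handing in.

```bash
python3 -c "
from h import *
print(order.close_job())"
```

```text
the job is handed in; nothing more can be done
None
```

I handed the job in with the lid released flat in the tray and the carrier held still and level above the tub. The hand-in reports no verdict.

**Lid tipping:** The first grip, on the middle of the tab, lifted the lid level instead of tipping it. I regripped the tab's outer top corner; when that stuck too, brisk up/down moves brought the lid to about 0.155 rad with its back edge on the rim, by a fit to the picture. I could not read the finger contact force directly. The lid was then lowered flat, regripped on the middle of the tab and carried level to the tray.

**Lid in the tray:** It was lowered while gripped and then let go. The pictures show it flat, right way up and within about 6 mm of the tray's middle.

**Carrier:** The jaws stopped on the bar at 13.8 mm. It was lifted about 176 mm, so its underside is about 45 mm above the rim. My last small sideways correction went the wrong way, so it hangs about 19 mm from the tub's middle instead of about 12 mm; the limit is 50 mm.

**Not fully checked:** The last picture shows only the green and yellow caps, because the gripper hides the red and blue tubes. All four were in place before the lift, which stayed level. I saw no bystander moved, but I did not measure them at the end.

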